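# Pack two polished pump housings and their covers into the padded box

## Robot

A 7-joint arm with a two-finger parallel gripper is mounted at the origin on the work surface. World frame = base frame: x ahead of the robot, y to its left, z up, the work surface at z = 0. Lengths are in mm, angles in rad, forces in N, time in s.
With the tool pointing down it reaches from about 400 to 875 mm from the base axis. Payload 4.4 kg.
Tool frame: the origin (TCP) lies at the very end of the fingers, on their centre line; the grasp point (between the pads) lies 19 mm behind it; z points along the fingers, y is the line along which they close (so a half turn about z gives the same grasp; the last joint's range is limited). The gripper opens to 85 mm and grips with 20 to 120 N. Pads are 22 mm wide; open, the fingers measure 114 mm over their backs; the gripper's body (76 mm by 85 mm) begins 54 mm behind the grasp point. The pads swing forward as they close: fully open they stand 13 mm farther back than shut.
Start: joints at [1.083, 0.628, 0.038, 1.517, -0.027, 0.996, -0.02], TCP at [266.14, -593.032, 231.313] pointing down, gripper open.
Joint ranges: [-3.06, 3.06], [-0.37, 2.12], [-1.25, 1.32], [0.18, 2.47], [-1.1, 4.24], [0.23, 1.98], [-2.94, 2.94]. Speed limits (rad/s): [2.57, 2.57, 3.14, 3.14, 3.14, 3.14, 3.14].

## Interface

Orientations are given as [roll, pitch, yaw] about the fixed x, y, z axes, in that order (R = Rz(yaw) Ry(pitch) Rx(roll)).
In Python, from cell import read_state, get_image, camera_params, finish_job gives the robot as it stands.
- The arm moves only by the tool arm_command, never from a script. Its argument "deltas" is a list of rows, each an object of numbers: "dx", "dy", "dz": the shift along the world's x, y, z in m; "yaw": the turn about the world's z in degrees; "jaw": the opening, from 0 (shut) to 1 (fully open). A call has 1 to 20 rows; each row is the pose to reach, as a shift and turn from the pose commanded when the call began; what a row does not reach only later rows make up. A row lasts 1/10 s, in which the tool goes at most 50 mm and 8.59 degrees, less where a joint would pass 70% of its speed; a pose out of reach is approached as far as the arm can. A call with a gripper value outside its range is refused whole. The fingers move at their own pace and stop on an object; the grip force is fixed at half the most. Time passes only in rows, so rows that repeat a pose let the fingers close. It gives the time, the measured TCP pose, the force, the opening and the grip force at its end, in the units of the state.
- read_state(): the state, without advancing time (a new reading comes with each control period).
- get_image(name): name is "scene" or "top"; returns (picture, depth): 480x640x3 uint8, red, green, blue; 480x640 float32, mm along the optical axis (not along the pixel's ray), 0 where there is no reading.
- camera_params(name): a dict with "camera_matrix" (3x3 intrinsics, pixels), "extrinsics" (4x4, takes a point from camera to world coordinates). Camera axes: x right, y down, z forward; pixel columns grow to the right and rows downward; lengths in mm; the calibration is good to about 2 mm. A picture is of the moment at which its call begins. camera_params takes no time and is no camera call.
- finish_job(): hands the job in; it is judged then, once.
The state is a dict: "clock": time; "qpos": joint angles; "qd": joint speeds; "tau": joint torques, N m; "eef_pos": TCP position; "tool_rot": TCP orientation; "force": force on the tool from outside, world axes, zero at the start; "torque": the same for the moment, N m; "width": finger opening in mm; "gripper_force": force on a finger pad.
Only numpy, scipy, OpenCV 4.12 (cv2) and the standard library are available. Lean on these libraries where they do the work, as an engineer would, in place of code of your own. Each camera call takes 0.05 s, during which the arm holds its last target. There are 200 camera calls.

## Task

Pack the polished pump parts into the grey divided box, heavy pieces lowest: first stand both housings in the box, each in the foam cut-out of its own shape, and only when both are in, put on top of each housing the cover of its shape, centred, boss up, the square one corner over corner. Leave the two flap wheels and the oval cover where they lie, and do not drop any polished part.

Things in the scene. Friction and masses are not known exactly. Their poses are not given: they have to be found in the camera images.
- box: Grey open box, fixed: 200 mm (its x) by 300 mm (its y), walls 50 mm high, 5 mm thick, floor 5 mm. A divider of the same height and thickness along its x at y = 0 makes two equal compartments, each with a dark foam insert. Stands left or right of the robot's middle line, turned up to 0.6 rad; the loose things lie on the other side. Origin: centre of underside, z up.
- nest_round: Dark firm foam insert filling either compartment of the box (73.5 mm from the box's middle), fixed: 186 (x) by 136 (y) by 14 mm, axes parallel to the box's, with a round cut-out in the middle, diameter 100 mm, 10 mm deep, pale floor. Origin: centre of underside, 5 mm above the bench; the cut-out's floor is 4 mm above the origin.
- nest_square: The same foam insert in the other compartment, but with a square cut-out 100 by 100 mm, 10 mm deep, sides parallel to its x and y. Origin: centre of underside, 5 mm above the bench; the cut-out's floor is 4 mm above the origin.
- housing_round: Round aluminium pump housing, 0.33 to 0.53 kg, 52 mm tall, standing upright: foot flange of diameter 84 mm, 10 mm thick, above it a barrel of diameter 56 mm up to the flat, open-bored top; four small ribs at the barrel's foot reach up to 20 mm. Origin: centre of underside, z up along the barrel.
- housing_square: Square aluminium pump housing, 0.33 to 0.53 kg, 44 mm tall, standing upright: foot flange 84 by 84 mm, 10 mm thick, above it a body 54 by 54 mm up to the flat, open-bored top; four small ribs at the body's foot reach up to 20 mm. Origin: centre of underside, z up; x and y parallel to its sides.
- cover_round: Round polished aluminium cover, about 0.10 kg: disc of diameter 60 mm and 8 mm thick with a round boss in the middle, diameter 28 mm, standing 22 mm above the disc (30 mm in all). Lies flat, boss up. Belongs on the round housing. Origin: centre of its underside, z up.
- cover_square: Square polished aluminium cover, about 0.11 kg: plate 60 by 60 mm and 8 mm thick with a round boss in the middle, diameter 28 mm, standing 22 mm above the plate (30 mm in all). Lies flat, boss up. Belongs on the square housing. Origin: centre of its underside, z up; x and y are parallel to its sides.
- cover_oval: Oval two-bolt aluminium cover, 80 by 44 mm, 8 mm thick with a round boss 24 mm in diameter and 24 mm high in all. It is not of this job: leave it. Origin: centre of its underside; x along its length.
- wheel_large: Brown abrasive flap wheel lying flat, diameter 80 mm, 25 mm high. Leave it. Origin: centre of its underside.
- wheel_small: Brown abrasive flap wheel lying flat, diameter 60 mm, 20 mm high. Leave it. Origin: centre of underside. The four parts, the oval cover and both wheels lie mixed up, in any yaw, on a fixed 2 mm sheet of cardboard, their centres 100 mm or more apart.
There are look-alikes about, which are no part of the job. What is shaped like the housing_round but green, pink or purple is not meant.

How it is judged (in metres and radians):
On the way, in this order (a step that is already met when the one before it is completed fails the run):
1. both housings stand in the foam cut-outs of their own shape, let go, with no cover on either yet (horizontal distance between housing_round and nest_round below 0.012 m and z of housing_round in the frame of nest_round between 0 and 0.008 m and angle between each of housing_round, housing_square's own z axis and vertical below 0.1 rad and horizontal distance between housing_square and nest_square below 0.012 m and z of housing_square in the frame of nest_square between 0 and 0.008 m and horizontal distance between each of cover_round, cover_square and housing_round above 0.05 m and horizontal distance between each of cover_round, cover_square and housing_square above 0.05 m and linear speed of each of housing_round, housing_square below 0.02 m/s and contact force between the fingers and housing_round below 0.1 N and contact force between the fingers and housing_square below 0.1 N), for 0.2 s.
2. the round cover lies on the round housing and the square cover on the square one (horizontal distance between housing_round and nest_round below 0.012 m and z of housing_round in the frame of nest_round between 0 and 0.008 m and angle between each of housing_round, housing_square, cover_round, cover_square's own z axis and vertical below 0.1 rad and horizontal distance between housing_square and nest_square below 0.012 m and z of housing_square in the frame of nest_square between 0 and 0.008 m and horizontal distance between cover_round and housing_round below 0.01 m and z of cover_round in the frame of housing_round between 0.048 and 0.056 m and horizontal distance between cover_square and housing_square below 0.01 m and z of cover_square in the frame of housing_square between 0.04 and 0.048 m and (angle between the x axis of cover_square and the x axis of housing_square, either way round below 0.25 rad or angle between the x axis of cover_square and the y axis of housing_square, either way round below 0.25 rad)), for 0.2 s.
At the end, for the whole second after the job is handed in: Each housing upright on the floor of the cut-out of its shape, within 12 mm of its centre; each cover flat, boss up, on the housing of its shape, centred within 10 mm, the square one turned at most 0.25 rad from its housing's sides; all released and at rest (all of step 2 and linear speed of each of housing_round, housing_square, cover_round, cover_square below 0.02 m/s); the robot touches nothing.
It fails at once if a flap wheel or the oval cover is moved by more than 25 mm (distance of any of cover_oval, wheel_large, wheel_small from where it was at the start of the episode above 0.025 m).
It fails at once if a housing or cover is dropped or thrown (moves faster than 0.7 m/s, a fall of about 25 mm, while the fingers do not hold it) ((linear speed of housing_round above 0.7 m/s and contact force between the fingers and housing_round below 0.1 N) or (linear speed of housing_square above 0.7 m/s and contact force between the fingers and housing_square below 0.1 N) or (linear speed of cover_round above 0.7 m/s and contact force between the fingers and cover_round below 0.1 N) or (linear speed of cover_square above 0.7 m/s and contact force between the fingers and cover_square below 0.1 N)).
It also fails if it takes over 102 s, if anything falls off the work surface, if the arm or the gripper's body presses on something with over 40 N, if the wrist force passes 120 N, or if a joint passes its speed limit or range.

## Working session

There is one attempt and no reset: what is moved stays moved. The work goes in short steps, Python scripts to look and compute and a tool call to move; the robot and the scene stay as the last step left them, time stands still between calls to the robot, and variables do not carry over. Pictures are saved under pics/ and viewed, at most 14 in all, crops included, and the job is handed in when it is done.

Besides the shell and the picture viewer there is one more tool, called after "Request:" by a JSON object that holds its "op" and its "data". arm_command: Moves the arm, as the interface text tells. Its arguments: {"type":"object","properties":{"deltas":{"type":"array"}},"required":["deltas"]}

```bash
mkdir -p pics; ls
python3 - <<'E'
from cell import *
import cv2,numpy as np
for n in ["scene","top"]:
    im,d=get_image(n); cv2.imwrite(f"pics/{n}0.png",im[:,:,::-1]); np.savez(f"{n}0.npz",im=im,d=d)
    p=camera_params(n); print(n,np.round(p["camera_matrix"],1).tolist(),np.round(p["extrinsics"],3).tolist(),(d>0).mean())
s=read_state(); print(s)
E
```

```text
pics
scene [[570.8, 0.0, 315.9], [0.0, 570.8, 240.0], [0.0, 0.0, 1.0]] [[0.527, 0.552, -0.647, 1234.707], [0.85, -0.323, 0.417, -561.909], [0.021, -0.769, -0.639, 814.456], [0.0, 0.0, 0.0, 1.0]] 0.9930989583333333
top [[437.0, 0.0, 317.2], [0.0, 437.0, 239.2], [0.0, 0.0, 1.0]] [[-0.021, -0.99, 0.142, 293.538], [-1.0, 0.02, -0.008, -66.361], [0.005, -0.142, -0.99, 1090.545], [0.0, 0.0, 0.0, 1.0]] 0.9960579427083334
{'clock': 0.1, 'qpos': array([ 1.08317925,  0.62921185,  0.03844735,  1.51827369, -0.02698587,
        0.9962624 , -0.01996649]), 'qd': array([-0.00099246, -0.00106721,  0.0001976 , -0.00129497,  0.0008113 ,
       -0.00010997, -0.00074172]), 'tau': array([ 3.81642501e-03, -5.64517307e+01,  1.23057134e+00, -1.93970168e+01,
        1.13048544e-02,  5.38436478e-03,  2.71171331e-05]), 'eef_pos': array([ 265.92187387, -592.51682001,  230.50633549]), 'tool_rot': array([-3.13995560e+00,  2.72967509e-05,  4.21856067e-01]), 'force': array([1.11392489, 0.64566112, 0.5540092 ]), 'torque': array([-0.02061343,  0.0146126 , -0.03029512]), 'gripper_force': 0.0, 'width': 85.22592404621275}
```

View pics/top0.png

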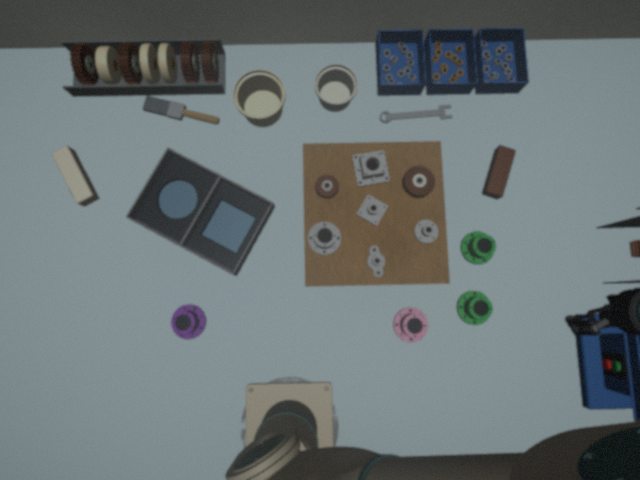

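View pics/scene0.png

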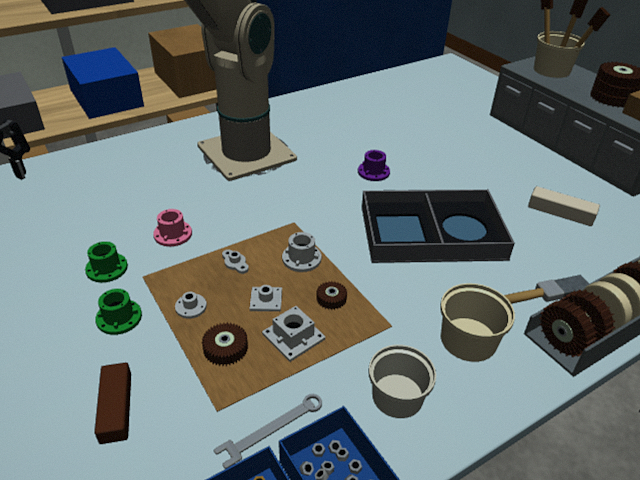

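Top view: square housing (371,167), round housing (324,238), square cover (372,209), round cover (426,231), oval (376,260), wheels (418,181), (327,187); round nest (179,199), square nest (229,225). The scene view shows the same layout.

```bash
cat > h.py <<'E'
from cell import *
import cv2,numpy as np
def snap(n):
    im,d=get_image(n); p=camera_params(n); K=np.array(p["camera_matrix"]); T=np.array(p["extrinsics"])
    v,u=np.mgrid[:480,:640]; r=np.stack([(u-K[0,2])/K[0,0],(v-K[1,2])/K[1,1],np.ones_like(u)],-1)
    return dict(im=im,d=d,K=K,T=T,W=(r*d[...,None])@T[:3,:3].T+T[:3,3],n=n)
def cast(c,px,z):
    px=np.atleast_2d(np.asarray(px,float)); r=np.c_[(px-c["K"][:2,2])/c["K"][0,0],np.ones(len(px))]@c["T"][:3,:3].T
    o=c["T"][:3,3]; return (o+r*((z-o[2])/r[:,2])[:,None])[:,:2]
def proj(c,P):
    q=(np.atleast_2d(P)-c["T"][:3,3])@c["T"][:3,:3]; q=q@c["K"].T; return q[:,:2]/q[:,2:]
def blobs(c,lo,hi,near=None,rad=60,amin=15):
    """components of height band lo..hi: height, min-area rectangle cast onto that height"""
    W=c["W"]; m=(c["d"]>0)&(W[...,2]>lo)&(W[...,2]<hi)
    if near is not None: m&=np.hypot(W[...,0]-near[0],W[...,1]-near[1])<rad
    out=[]
    for k in cv2.findContours(m.astype(np.uint8),cv2.RETR_EXTERNAL,cv2.CHAIN_APPROX_NONE)[0]:
        if len(k)<6 or cv2.contourArea(k)<amin: continue
        f=np.zeros(m.shape,np.uint8); cv2.drawContours(f,[k],-1,1,-1); z=np.median(W[(f>0)&m][:,2])
        g=cast(c,k[:,0],z).astype(np.float32); (x,y),(a,b),t=cv2.minAreaRect(g); (cx,cy),R=cv2.minEnclosingCircle(g)
        out.append([round(float(q),1) for q in (x,y,z,a,b,t,cx,cy,R)])
    return out
E
python3 - <<'E'
from h import *
for n in ["top","scene"]:
    c=snap(n); print(n)
    for nm,px in dict(sqh=(371,167),rdh=(324,238),sqc=(372,209),rdc=(426,231),ov=(376,260),wl=(418,181),ws=(327,187),nr=(179,199),ns=(229,225)).items():
        if n=="top":
            ctr=c["W"][px[1],px[0]]; 
            globals().setdefault("C",{})[nm]=ctr
        ctr=C[nm]; print(nm,np.round(ctr,0))
        if nm[0]=="n":
            # pale floor by colour
            p=proj(c,[ctr])[0].astype(int); im=c["im"].astype(int); pal=np.abs(im-im[p[1],p[0]]).sum(2)<45
            lab=cv2.connectedComponents(pal.astype(np.uint8))[1]; f=(lab==lab[p[1],p[0]])
            z=np.median(c["W"][f][:,2]); k=max(cv2.findContours(f.astype(np.uint8),0,1)[0],key=len)
            g=cast(c,k[:,0],9).astype(np.float32); print("  floor z",z,cv2.minAreaRect(g),cv2.minEnclosingCircle(g))
        else:
            for lo,hi in [(5,17),(24,70)]: print("  ",lo,blobs(c,lo,hi,ctr,55))
    ct=np.array([700,250]); ctr=(C["nr"]+C["ns"])/2
    print("walls",blobs(c,40,65,ctr,220)); print("cardboard z",np.median(c["W"][260:275,320:345 ][...,2]) if n=="top" else "")
    cv2.imwrite(f"pics/{n}1.png",cv2.resize(c["im"][130:300,290:450] if n=="top" else c["im"][220:390,140:400],None,fx=4 if n=="top" else 3,fy=4 if n=="top" else 3,interpolation=cv2.INTER_CUBIC)[:600,:,::-1])
E
```

```text
top
sqh [ 629. -215.   22.]
   5 [[630.6, -215.7, 11.3, 89.2, 88.4, 10.5, 629.0, -215.6, 55.2]]
   24 [[627.8, -216.7, 44.2, 60.1, 60.0, 8.7, 627.4, -215.1, 40.6]]
rdh [449. -92.  25.]
   5 [[451.5, -93.2, 11.2, 82.6, 82.8, 80.7, 450.0, -92.5, 43.2]]
   24 [[450.6, -94.1, 50.1, 53.0, 58.5, 88.9, 450.5, -95.1, 30.3]]
sqc [ 520. -213.   27.]
   5 [[522.1, -216.1, 9.5, 60.1, 63.2, 58.5, 520.6, -216.7, 40.7]]
   24 [[521.1, -215.0, 31.4, 24.8, 25.5, 87.9, 521.3, -215.6, 14.1]]
rdc [ 460. -343.   34.]
   5 [[464.3, -349.0, 9.3, 58.8, 59.1, 11.0, 464.7, -347.9, 31.3]]
   24 [[463.2, -349.4, 31.5, 27.2, 24.9, 88.9, 463.2, -348.3, 14.7]]
ov [ 392. -218.   26.]
   5 [[390.3, -220.3, 9.3, 39.8, 77.2, 87.6, 390.3, -219.1, 39.4]]
   24 [[391.0, -220.5, 26.2, 19.6, 22.1, 87.8, 391.2, -220.2, 11.5]]
wl [ 588. -331.   29.]
   5 []
   24 [[589.4, -334.7, 26.7, 77.0, 78.1, 61.7, 589.2, -334.8, 40.1]]
ws [ 579. -103.   22.]
   5 []
   24 []
nr [558. 271.  10.]
  floor z 8.813256437328732 ((558.9430541992188, 275.37890625), (93.4553451538086, 93.23419952392578), 88.91102600097656) ((557.9362182617188, 
[... 1266 characters left out ...]
28.0, 80.6, 80.2, 11.6, 590.5, -336.3, 42.2]]
ws [ 579. -103.   22.]
   5 [[596.7, -113.7, 11.6, 63.6, 34.5, 51.6, 585.6, -105.0, 31.9]]
   24 [[582.3, -104.4, 25.5, 40.6, 30.4, 59.4, 582.4, -104.5, 21.4]]
nr [558. 271.  10.]
  floor z 11.239157396462474 ((552.1328735351562, 279.21405029296875), (93.5480728149414, 84.552978515625), 59.656394958496094) ((554.3316040039062, 277.6002502441406), 47.90968322753906)
ns [490. 145.   7.]
  floor z 11.327266379785158 ((479.55145263671875, 150.13316345214844), (96.4566650390625, 87.84903717041016), 60.52860641479492) ((481.0535583496094, 150.23046875), 63.71581268310547)
walls [[523.1, 208.0, 47.4, 303.7, 216.5, 60.9, 522.2, 208.5, 184.5]]
cardboard z
```

View pics/scene1.png

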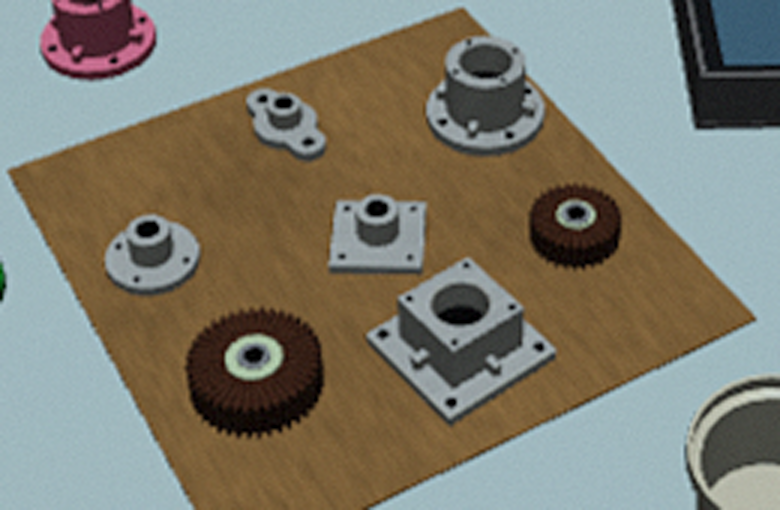

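Run:
```python
from h import *
for n in ["top","scene"]:
    c=snap(n); s=0 if n=="top" else 2.
    for nm,p,z in [("sqh",(629,-216),46),("rdh",(451,-94),54),("sqc",(521,-216),32),("rdc",(464,-349),32)]:
        print(n,nm,blobs(c,z-5+s,z+8,p,50),proj(c,[(*p,z)]).round(0).tolist())
    print("plate",blobs(c,6.5+s,14+s,(521,-216),50))
```

```text
top sqh [[629.8, -216.3, 45.8, 55.0, 54.8, 8.7, 630.6, -216.0, 37.6]] [[372.0, 164.0]]
top rdh [[452.5, -94.1, 53.6, 52.9, 53.4, 88.9, 451.5, -93.2, 27.9]] [[325.0, 236.0]]
top sqc [[521.0, -215.0, 31.7, 24.8, 25.4, 87.9, 521.2, -215.6, 14.1]] [[373.0, 208.0]]
top rdc [[463.3, -349.5, 31.1, 27.2, 24.9, 88.9, 464.1, -349.3, 13.9]] [[428.0, 230.0]]
plate [[521.0, -215.7, 9.6, 59.7, 60.3, 58.5, 520.6, -216.7, 40.7]]
scene sqh [[631.0, -217.9, 46.8, 58.0, 57.8, 8.3, 628.6, -218.5, 38.8]] [[293.0, 320.0]]
scene rdh [[453.4, -95.0, 55.1, 54.2, 58.3, 59.6, 453.1, -94.7, 30.6]] [[301.0, 240.0]]
scene sqc [[522.1, -216.3, 32.8, 30.8, 26.3, 5.9, 521.8, -218.6, 16.5]] [[265.0, 289.0]]
scene rdc [[464.6, -349.4, 33.1, 26.4, 29.0, 81.0, 464.7, -349.9, 15.0]] [[189.0, 296.0]]
plate [[521.8, -216.6, 11.4, 59.9, 63.0, 58.5, 521.4, -216.7, 42.0]]
```

Request:
{"op": "arm_command", "data": {"deltas": [{"dx": 0.04,"dy": 0.041,"dz": -0.01,"yaw": 8,"jaw": 1},{"dx": 0.08,"dy": 0.082,"dz": -0.02,"yaw": 16,"jaw": 1},{"dx": 0.12,"dy": 0.123,"dz": -0.03,"yaw": 24,"jaw": 1},{"dx": 0.16,"dy": 0.164,"dz": -0.04,"yaw": 32,"jaw": 1},{"dx": 0.2,"dy": 0.205,"dz": -0.05,"yaw": 40,"jaw": 1},{"dx": 0.24,"dy": 0.246,"dz": -0.07,"yaw": 48,"jaw": 1},{"dx": 0.28,"dy": 0.287,"dz": -0.09,"yaw": 56,"jaw": 1},{"dx": 0.32,"dy": 0.33,"dz": -0.11,"yaw": 64,"jaw": 1},{"dx": 0.35,"dy": 0.36,"dz": -0.12,"yaw": 70,"jaw": 1},{"dx": 0.364,"dy": 0.376,"dz": -0.12,"yaw": 74.4,"jaw": 1},{"dx": 0.364,"dy": 0.376,"dz": -0.12,"yaw": 74.4,"jaw": 1},{"dx": 0.364,"dy": 0.376,"dz": -0.12,"yaw": 74.4,"jaw": 1},{"dx": 0.364,"dy": 0.376,"dz": -0.12,"yaw": 74.4,"jaw": 1}]}}

```text
clock: 1.6
eef_pos: [630.3, -216.0, 110.8]
tool_rot: [-3.141, -0.0, 1.722]
force: [-0.2, -1.0, 0.2]
width: 85.6
gripper_force: 0.0
```

Request:
{"op": "arm_command", "data": {"deltas": [{"dz": -0.025,"jaw": 1},{"dz": -0.05,"jaw": 1},{"dz": -0.07,"jaw": 1},{"dz": -0.08,"jaw": 1},{"dz": -0.088,"jaw": 1},{"dz": -0.088,"jaw": 1},{"dz": -0.088,"jaw": 0.2},{"dz": -0.088,"jaw": 0.2},{"dz": -0.088,"jaw": 0.2},{"dz": -0.088,"jaw": 0.2},{"dz": -0.088,"jaw": 0.2},{"dz": -0.088,"jaw": 0.2}]}}

```text
invalid input at $.deltas[0]: expected keys dx, dy, dz, yaw, jaw
```

Request:
{"op": "arm_command", "data": {"deltas": [{"dx": 0,"dy": 0,"dz": -0.025,"yaw": 0,"jaw": 1},{"dx": 0,"dy": 0,"dz": -0.05,"yaw": 0,"jaw": 1},{"dx": 0,"dy": 0,"dz": -0.07,"yaw": 0,"jaw": 1},{"dx": 0,"dy": 0,"dz": -0.08,"yaw": 0,"jaw": 1},{"dx": 0,"dy": 0,"dz": -0.088,"yaw": 0,"jaw": 1},{"dx": 0,"dy": 0,"dz": -0.088,"yaw": 0,"jaw": 1},{"dx": 0,"dy": 0,"dz": -0.088,"yaw": 0,"jaw": 0.2},{"dx": 0,"dy": 0,"dz": -0.088,"yaw": 0,"jaw": 0.2},{"dx": 0,"dy": 0,"dz": -0.088,"yaw": 0,"jaw": 0.2},{"dx": 0,"dy": 0,"dz": -0.088,"yaw": 0,"jaw": 0.2},{"dx": 0,"dy": 0,"dz": -0.088,"yaw": 0,"jaw": 0.2},{"dx": 0,"dy": 0,"dz": -0.088,"yaw": 0,"jaw": 0.2}]}}

```text
clock: 2.8
eef_pos: [631.0, -217.4, 24.7]
tool_rot: [3.14, 0.001, 1.72]
force: [-1.4, 0.0, 6.0]
width: 52.7
gripper_force: 66.4
```

Request:
{"op": "arm_command", "data": {"deltas": [{"dx": 0,"dy": 0,"dz": 0.01,"yaw": 0,"jaw": 0.2},{"dx": 0,"dy": 0,"dz": 0.025,"yaw": 0,"jaw": 0.2},{"dx": 0,"dy": 0,"dz": 0.045,"yaw": 0,"jaw": 0.2},{"dx": 0,"dy": 0,"dz": 0.065,"yaw": 0,"jaw": 0.2},{"dx": 0,"dy": 0,"dz": 0.08,"yaw": 0,"jaw": 0.2},{"dx": 0,"dy": 0,"dz": 0.09,"yaw": 0,"jaw": 0.2},{"dx": 0,"dy": 0,"dz": 0.09,"yaw": 0,"jaw": 0.2},{"dx": 0,"dy": 0,"dz": 0.09,"yaw": 0,"jaw": 0.2}]}}

```text
clock: 3.6
eef_pos: [629.7, -217.0, 113.0]
tool_rot: [-3.141, -0.0, 1.72]
force: [-0.3, 0.1, -3.7]
width: 52.4
gripper_force: 65.3
```

Request:
{"op": "arm_command", "data": {"deltas": [{"dx": -0.005,"dy": 0.012,"dz": 0,"yaw": -1,"jaw": 0.2},{"dx": -0.013,"dy": 0.033,"dz": 0,"yaw": -3,"jaw": 0.2},{"dx": -0.024,"dy": 0.06,"dz": 0,"yaw": -6,"jaw": 0.2},{"dx": -0.036,"dy": 0.09,"dz": 0,"yaw": -9,"jaw": 0.2},{"dx": -0.048,"dy": 0.12,"dz": 0,"yaw": -12,"jaw": 0.2},{"dx": -0.06,"dy": 0.15,"dz": 0,"yaw": -15,"jaw": 0.2},{"dx": -0.072,"dy": 0.18,"dz": 0,"yaw": -18,"jaw": 0.2},{"dx": -0.084,"dy": 0.21,"dz": 0,"yaw": -22,"jaw": 0.2},{"dx": -0.096,"dy": 0.24,"dz": 0,"yaw": -26,"jaw": 0.2},{"dx": -0.108,"dy": 0.27,"dz": 0,"yaw": -29,"jaw": 0.2},{"dx": -0.12,"dy": 0.3,"dz": 0,"yaw": -32,"jaw": 0.2},{"dx": -0.131,"dy": 0.33,"dz": 0,"yaw": -35,"jaw": 0.2},{"dx": -0.139,"dy": 0.349,"dz": 0,"yaw": -37,"jaw": 0.2},{"dx": -0.144,"dy": 0.3615,"dz": 0,"yaw": -37.7,"jaw": 0.2},{"dx": -0.144,"dy": 0.3615,"dz": 0,"yaw": -37.7,"jaw": 0.2},{"dx": -0.144,"dy": 0.3615,"dz": 0,"yaw": -37.7,"jaw": 0.2}]}}

```text
clock: 5.2
eef_pos: [486.0, 144.0, 112.8]
tool_rot: [-3.141, 0.001, 1.063]
force: [0.0, -0.3, -3.2]
width: 52.6
gripper_force: 65.2
```

Run:
```python
from h import *
c=snap("scene"); cv2.imwrite("pics/s2.png",cv2.resize(c["im"][100:300,300:560],None,fx=3,fy=3)[:,:,::-1])
p=(486,144.5)
print(read_state()["eef_pos"],read_state()["tool_rot"]); print(blobs(c,72,108,p,70))
```

```text
[486.32725958 143.30609857 112.93487455] [3.14144775e+00 1.07522044e-03 1.06166669e+00]
[[489.5, 141.0, 101.4, 85.9, 92.3, 59.8, 491.1, 139.8, 59.6]]
```

View pics/s2.png

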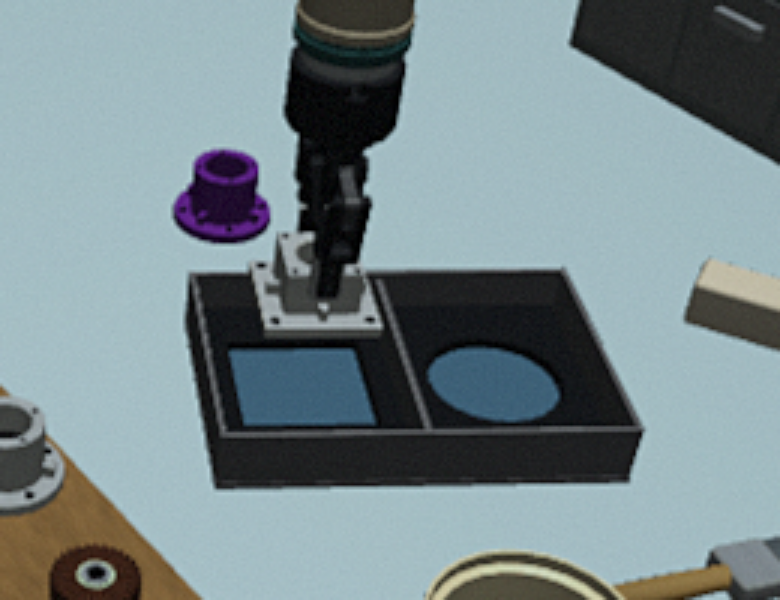

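Housing held upright, square to the cut-out below it (box corner at about (215,480) in the crop). Lower it.

Request:
{"op": "arm_command", "data": {"deltas": [{"dx": 0,"dy": 0,"dz": -0.015,"yaw": 0,"jaw": 0.2},{"dx": 0,"dy": 0,"dz": -0.035,"yaw": 0,"jaw": 0.2},{"dx": 0,"dy": 0,"dz": -0.05,"yaw": 0,"jaw": 0.2},{"dx": 0,"dy": 0,"dz": -0.062,"yaw": 0,"jaw": 0.2},{"dx": 0,"dy": 0,"dz": -0.07,"yaw": 0,"jaw": 0.2},{"dx": 0,"dy": 0,"dz": -0.075,"yaw": 0,"jaw": 0.2},{"dx": 0,"dy": 0,"dz": -0.078,"yaw": 0,"jaw": 0.2},{"dx": 0,"dy": 0,"dz": -0.08,"yaw": 0,"jaw": 0.2},{"dx": 0,"dy": 0,"dz": -0.081,"yaw": 0,"jaw": 0.2},{"dx": 0,"dy": 0,"dz": -0.081,"yaw": 0,"jaw": 0.2},{"dx": 0,"dy": 0,"dz": -0.081,"yaw": 0,"jaw": 0.2}]}}

```text
clock: 6.35
eef_pos: [486.3, 144.6, 32.6]
tool_rot: [3.141, -0.001, 1.062]
force: [-0.5, 0.3, -4.1]
width: 52.7
gripper_force: 65.2
```

Request:
{"op": "arm_command", "data": {"deltas": [{"dx": 0,"dy": 0,"dz": -0.001,"yaw": 0,"jaw": 0.2},{"dx": 0,"dy": 0,"dz": -0.0015,"yaw": 0,"jaw": 0.2},{"dx": 0,"dy": 0,"dz": -0.0015,"yaw": 0,"jaw": 0.2},{"dx": 0,"dy": 0,"dz": -0.0015,"yaw": 0,"jaw": 0.2}]}}

```text
clock: 6.75
eef_pos: [486.4, 144.6, 31.7]
tool_rot: [3.141, -0.001, 1.062]
force: [-1.0, -0.2, 6.2]
width: 52.6
gripper_force: 66.3
```

Contact (force went from −4 to +6 N). Release and rise.

Request:
{"op": "arm_command", "data": {"deltas": [{"dx": 0,"dy": 0,"dz": 0.001,"yaw": 0,"jaw": 1},{"dx": 0,"dy": 0,"dz": 0.001,"yaw": 0,"jaw": 1},{"dx": 0,"dy": 0,"dz": 0.001,"yaw": 0,"jaw": 1},{"dx": 0,"dy": 0,"dz": 0.001,"yaw": 0,"jaw": 1},{"dx": 0,"dy": 0,"dz": 0.001,"yaw": 0,"jaw": 1},{"dx": 0,"dy": 0,"dz": 0.02,"yaw": 0,"jaw": 1},{"dx": 0,"dy": 0,"dz": 0.045,"yaw": 0,"jaw": 1},{"dx": 0,"dy": 0,"dz": 0.08,"yaw": 0,"jaw": 1},{"dx": 0,"dy": 0,"dz": 0.09,"yaw": 0,"jaw": 1},{"dx": 0,"dy": 0,"dz": 0.09,"yaw": 0,"jaw": 1}]}}

```text
clock: 7.75
eef_pos: [487.2, 144.8, 122.1]
tool_rot: [3.139, -0.003, 1.062]
force: [-0.4, -0.4, 0.5]
width: 85.3
gripper_force: 0.0
```

Request:
{"op": "arm_command", "data": {"deltas": [{"dx": -0.006,"dy": -0.04,"dz": 0,"yaw": 0,"jaw": 1},{"dx": -0.012,"dy": -0.08,"dz": 0,"yaw": 0,"jaw": 1},{"dx": -0.018,"dy": -0.12,"dz": 0,"yaw": 0,"jaw": 1},{"dx": -0.024,"dy": -0.16,"dz": 0,"yaw": 0,"jaw": 1},{"dx": -0.03,"dy": -0.2,"dz": 0,"yaw": 0,"jaw": 1},{"dx": -0.033,"dy": -0.23,"dz": 0,"yaw": 0,"jaw": 1},{"dx": -0.0335,"dy": -0.239,"dz": 0,"yaw": 0,"jaw": 1},{"dx": -0.0335,"dy": -0.239,"dz": -0.01,"yaw": 0,"jaw": 1},{"dx": -0.0335,"dy": -0.239,"dz": -0.03,"yaw": 0,"jaw": 1},{"dx": -0.0335,"dy": -0.239,"dz": -0.055,"yaw": 0,"jaw": 1},{"dx": -0.0335,"dy": -0.239,"dz": -0.075,"yaw": 0,"jaw": 1},{"dx": -0.0335,"dy": -0.239,"dz": -0.087,"yaw": 0,"jaw": 1},{"dx": -0.0335,"dy": -0.239,"dz": -0.095,"yaw": 0,"jaw": 1},{"dx": -0.0335,"dy": -0.239,"dz": -0.095,"yaw": 0,"jaw": 1},{"dx": -0.0335,"dy": -0.239,"dz": -0.095,"yaw": 0,"jaw": 1}]}}

```text
clock: 9.25
eef_pos: [452.7, -93.5, 25.5]
tool_rot: [-3.141, -0.001, 1.064]
force: [-0.3, 0.6, -0.4]
width: 85.1
gripper_force: 0.0
```

Run:
```python
from h import *
c=snap("scene"); cv2.imwrite("pics/s3.png",cv2.resize(c["im"][120:330,240:540],None,fx=2.6,fy=2.6)[:,:,::-1])
print(read_state()["force"],read_state()["eef_pos"]); print(blobs(c,48,60,(486,144),40))
```

```text
[-0.29705496 -0.05639597  0.41653887] [452.98263957 -93.8308315   25.92160269]
[[489.2, 142.8, 53.9, 56.1, 62.0, 59.8, 488.9, 142.5, 40.2]]
```

View pics/s3.png

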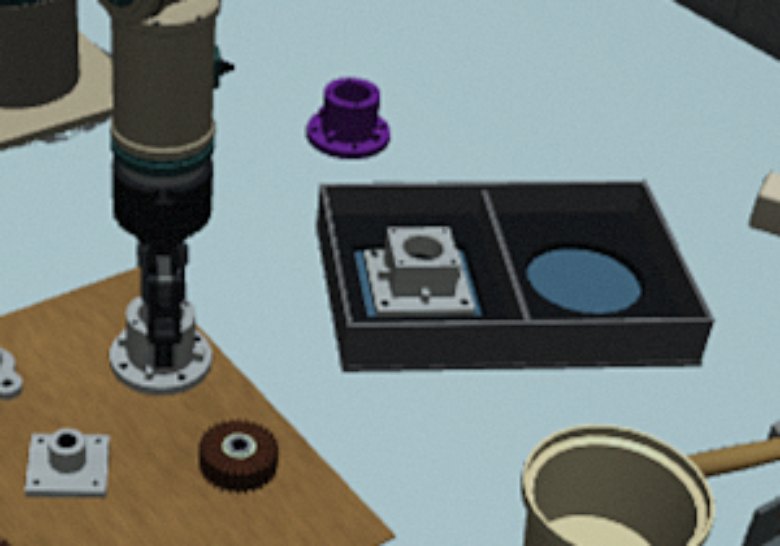

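Square housing sits in its cut-out (crop 420,270); the fingers straddle the round barrel (160,330). Grip and lift.

Request:
{"op": "arm_command", "data": {"deltas": [{"dx": 0,"dy": 0,"dz": 0,"yaw": 0,"jaw": 0.2},{"dx": 0,"dy": 0,"dz": 0,"yaw": 0,"jaw": 0.2},{"dx": 0,"dy": 0,"dz": 0,"yaw": 0,"jaw": 0.2},{"dx": 0,"dy": 0,"dz": 0,"yaw": 0,"jaw": 0.2},{"dx": 0,"dy": 0,"dz": 0,"yaw": 0,"jaw": 0.2},{"dx": 0,"dy": 0,"dz": 0,"yaw": 0,"jaw": 0.2}]}}

```text
clock: 9.9
eef_pos: [452.0, -94.2, 26.6]
tool_rot: [-3.141, 0.0, 1.062]
force: [-1.9, 1.0, 8.7]
width: 54.3
gripper_force: 62.0
```

Request:
{"op": "arm_command", "data": {"deltas": [{"dx": 0,"dy": 0,"dz": 0.01,"yaw": 0,"jaw": 0.2},{"dx": 0,"dy": 0,"dz": 0.025,"yaw": 0,"jaw": 0.2},{"dx": 0,"dy": 0,"dz": 0.045,"yaw": 0,"jaw": 0.2},{"dx": 0,"dy": 0,"dz": 0.07,"yaw": 0,"jaw": 0.2},{"dx": 0,"dy": 0,"dz": 0.095,"yaw": 0,"jaw": 0.2},{"dx": 0,"dy": 0,"dz": 0.115,"yaw": 0,"jaw": 0.2},{"dx": 0,"dy": 0,"dz": 0.12,"yaw": 0,"jaw": 0.2},{"dx": 0,"dy": 0,"dz": 0.12,"yaw": 0,"jaw": 0.2},{"dx": 0,"dy": 0,"dz": 0.12,"yaw": 0,"jaw": 0.2}]}}

```text
clock: 10.8
eef_pos: [451.8, -94.5, 145.1]
tool_rot: [-3.14, 0.001, 1.062]
force: [0.3, 0.5, -5.5]
width: 54.2
gripper_force: 65.3
```

Request:
{"op": "arm_command", "data": {"deltas": [{"dx": 0.003,"dy": 0.012,"dz": 0,"yaw": 0,"jaw": 0.2},{"dx": 0.01,"dy": 0.035,"dz": 0,"yaw": 0,"jaw": 0.2},{"dx": 0.018,"dy": 0.063,"dz": 0,"yaw": 0,"jaw": 0.2},{"dx": 0.027,"dy": 0.094,"dz": 0,"yaw": 0,"jaw": 0.2},{"dx": 0.036,"dy": 0.126,"dz": 0,"yaw": 0,"jaw": 0.2},{"dx": 0.045,"dy": 0.157,"dz": 0,"yaw": 0,"jaw": 0.2},{"dx": 0.054,"dy": 0.189,"dz": 0,"yaw": 0,"jaw": 0.2},{"dx": 0.063,"dy": 0.22,"dz": 0,"yaw": 0,"jaw": 0.2},{"dx": 0.072,"dy": 0.252,"dz": 0,"yaw": 0,"jaw": 0.2},{"dx": 0.081,"dy": 0.283,"dz": 0,"yaw": 0,"jaw": 0.2},{"dx": 0.09,"dy": 0.315,"dz": 0,"yaw": 0,"jaw": 0.2},{"dx": 0.098,"dy": 0.343,"dz": 0,"yaw": 0,"jaw": 0.2},{"dx": 0.103,"dy": 0.36,"dz": 0,"yaw": 0,"jaw": 0.2},{"dx": 0.105,"dy": 0.3675,"dz": 0,"yaw": 0,"jaw": 0.2},{"dx": 0.105,"dy": 0.3675,"dz": 0,"yaw": 0,"jaw": 0.2},{"dx": 0.105,"dy": 0.3675,"dz": 0,"yaw": 0,"jaw": 0.2}]}}

```text
clock: 12.4
eef_pos: [556.8, 271.5, 144.9]
tool_rot: [-3.141, 0.003, 1.062]
force: [0.1, -0.5, -5.3]
width: 54.5
gripper_force: 65.3
```

Request:
{"op": "arm_command", "data": {"deltas": [{"dx": 0,"dy": 0,"dz": -0.015,"yaw": 0,"jaw": 0.2},{"dx": 0,"dy": 0,"dz": -0.035,"yaw": 0,"jaw": 0.2},{"dx": 0,"dy": 0,"dz": -0.06,"yaw": 0,"jaw": 0.2},{"dx": 0,"dy": 0,"dz": -0.08,"yaw": 0,"jaw": 0.2},{"dx": 0,"dy": 0,"dz": -0.095,"yaw": 0,"jaw": 0.2},{"dx": 0,"dy": 0,"dz": -0.103,"yaw": 0,"jaw": 0.2},{"dx": 0,"dy": 0,"dz": -0.107,"yaw": 0,"jaw": 0.2},{"dx": 0,"dy": 0,"dz": -0.109,"yaw": 0,"jaw": 0.2},{"dx": 0,"dy": 0,"dz": -0.11,"yaw": 0,"jaw": 0.2},{"dx": 0,"dy": 0,"dz": -0.11,"yaw": 0,"jaw": 0.2},{"dx": 0,"dy": 0,"dz": -0.11,"yaw": 0,"jaw": 0.2}]}}

```text
clock: 13.5
eef_pos: [558.0, 273.2, 36.4]
tool_rot: [3.141, -0.001, 1.062]
force: [0.6, -0.2, -5.3]
width: 54.3
gripper_force: 65.2
```

Request:
{"op": "arm_command", "data": {"deltas": [{"dx": 0,"dy": 0,"dz": -0.001,"yaw": 0,"jaw": 0.2},{"dx": 0,"dy": 0,"dz": -0.002,"yaw": 0,"jaw": 0.2},{"dx": 0,"dy": 0,"dz": -0.003,"yaw": 0,"jaw": 0.2},{"dx": 0,"dy": 0,"dz": -0.0035,"yaw": 0,"jaw": 0.2},{"dx": 0,"dy": 0,"dz": -0.0035,"yaw": 0,"jaw": 0.2},{"dx": 0,"dy": 0,"dz": -0.0035,"yaw": 0,"jaw": 0.2}]}}

```text
clock: 14.1
eef_pos: [557.8, 273.1, 33.7]
tool_rot: [3.141, -0.0, 1.062]
force: [-1.8, -2.0, 6.3]
width: 54.2
gripper_force: 66.6
```

Request:
{"op": "arm_command", "data": {"deltas": [{"dx": 0,"dy": 0,"dz": 0.001,"yaw": 0,"jaw": 1},{"dx": 0,"dy": 0,"dz": 0.001,"yaw": 0,"jaw": 1},{"dx": 0,"dy": 0,"dz": 0.001,"yaw": 0,"jaw": 1},{"dx": 0,"dy": 0,"dz": 0.001,"yaw": 0,"jaw": 1},{"dx": 0,"dy": 0,"dz": 0.001,"yaw": 0,"jaw": 1},{"dx": 0,"dy": 0,"dz": 0.02,"yaw": 0,"jaw": 1},{"dx": 0,"dy": 0,"dz": 0.05,"yaw": 0,"jaw": 1},{"dx": 0,"dy": 0,"dz": 0.085,"yaw": 0,"jaw": 1},{"dx": 0,"dy": 0,"dz": 0.1,"yaw": 0,"jaw": 1},{"dx": 0,"dy": 0,"dz": 0.1,"yaw": 0,"jaw": 0.7}]}}

```text
clock: 15.1
eef_pos: [559.2, 273.8, 134.6]
tool_rot: [3.139, -0.004, 1.062]
force: [-0.4, -0.2, 0.1]
width: 73.0
gripper_force: 0.0
```

Request:
{"op": "arm_command", "data": {"deltas": [{"dx": -0.003,"dy": -0.04,"dz": 0,"yaw": 0,"jaw": 0.65},{"dx": -0.006,"dy": -0.08,"dz": 0,"yaw": 0,"jaw": 0.65},{"dx": -0.009,"dy": -0.12,"dz": 0,"yaw": 0,"jaw": 0.65},{"dx": -0.012,"dy": -0.16,"dz": 0,"yaw": 0,"jaw": 0.65},{"dx": -0.015,"dy": -0.2,"dz": 0,"yaw": 0,"jaw": 0.65},{"dx": -0.018,"dy": -0.24,"dz": 0,"yaw": 0,"jaw": 0.65},{"dx": -0.021,"dy": -0.28,"dz": 0,"yaw": 0,"jaw": 0.65},{"dx": -0.024,"dy": -0.32,"dz": 0,"yaw": 0,"jaw": 0.65},{"dx": -0.027,"dy": -0.36,"dz": 0,"yaw": 0,"jaw": 0.65},{"dx": -0.03,"dy": -0.4,"dz": 0,"yaw": 0,"jaw": 0.65},{"dx": -0.033,"dy": -0.44,"dz": 0,"yaw": 0,"jaw": 0.65},{"dx": -0.036,"dy": -0.475,"dz": 0,"yaw": 0,"jaw": 0.65},{"dx": -0.0363,"dy": -0.489,"dz": -0.005,"yaw": 0,"jaw": 0.65},{"dx": -0.0363,"dy": -0.489,"dz": -0.02,"yaw": 0,"jaw": 0.65},{"dx": -0.0363,"dy": -0.489,"dz": -0.045,"yaw": 0,"jaw": 0.65},{"dx": -0.0363,"dy": -0.489,"dz": -0.07,"yaw": 0,"jaw": 0.65},{"dx": -0.0363,"dy": -0.489,"dz": -0.08,"yaw": 0,"jaw": 0.65},{"dx": -0.0363,"dy": -0.489,"dz": -0.08,"yaw": 0,"jaw": 0.65},{"dx": -0.0363,"dy": -0.489,"dz": -0.08,"yaw": 0,"jaw": 0.65}]}}

```text
clock: 17.0
eef_pos: [521.6, -215.5, 52.4]
tool_rot: [-3.141, -0.0, 1.063]
force: [-0.2, -0.5, 0.8]
width: 55.5
gripper_force: 0.0
```

Run:
```python
from h import *
print(read_state()["eef_pos"],read_state()["width"])
for n in ["top","scene"]:
    c=snap(n); s=0 if n=="top" else 2.
    for nm,p,z in [("sqh",(486.4,144.6),53),("rdh",(557.8,273),61)]:
        print(n,nm,blobs(c,z-5+s,z+8,p,38))
c=snap("scene"); cv2.imwrite("pics/s4.png",cv2.resize(c["im"][120:330,200:540],None,fx=2.3,fy=2.3)[:,:,::-1])
```

```text
[ 521.62812525 -215.46659004   52.38458442] 55.51044704976792
top sqh [[487.0, 144.8, 52.3, 55.5, 54.0, 61.8, 486.9, 144.7, 36.3]]
top rdh [[558.1, 272.4, 60.4, 54.8, 54.2, 45.9, 557.3, 272.5, 28.7]]
scene sqh [[489.8, 142.7, 54.5, 55.3, 61.9, 59.8, 487.2, 142.7, 37.2]]
scene rdh [[558.8, 270.9, 62.2, 54.5, 61.7, 45.7, 559.2, 270.8, 31.4]]
```

View pics/s4.png

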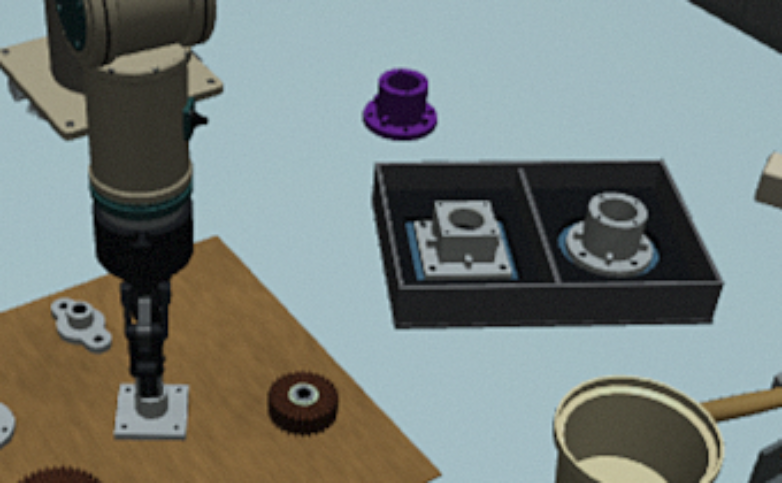

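Both housings are seated in their cut-outs (crop (465,245) and (615,240)); fingers are over the square cover's boss (150,395).

Request:
{"op": "arm_command", "data": {"deltas": [{"dx": 0,"dy": -0.0005,"dz": -0.015,"yaw": 0,"jaw": 0.65},{"dx": 0,"dy": -0.0005,"dz": -0.028,"yaw": 0,"jaw": 0.65},{"dx": 0,"dy": -0.0005,"dz": -0.034,"yaw": 0,"jaw": 0.65},{"dx": 0,"dy": -0.0005,"dz": -0.038,"yaw": 0,"jaw": 0.65},{"dx": 0,"dy": -0.0005,"dz": -0.038,"yaw": 0,"jaw": 0.65},{"dx": 0,"dy": -0.0005,"dz": -0.038,"yaw": 0,"jaw": 0},{"dx": 0,"dy": -0.0005,"dz": -0.038,"yaw": 0,"jaw": 0},{"dx": 0,"dy": -0.0005,"dz": -0.038,"yaw": 0,"jaw": 0},{"dx": 0,"dy": -0.0005,"dz": -0.038,"yaw": 0,"jaw": 0},{"dx": 0,"dy": -0.0005,"dz": -0.038,"yaw": 0,"jaw": 0},{"dx": 0,"dy": -0.0005,"dz": -0.038,"yaw": 0,"jaw": 0},{"dx": 0,"dy": -0.0005,"dz": -0.038,"yaw": 0,"jaw": 0}]}}

```text
clock: 18.35
eef_pos: [521.7, -216.6, 14.9]
tool_rot: [3.141, -0.0, 1.062]
force: [-1.0, -0.3, 5.4]
width: 25.9
gripper_force: 59.2
```

Request:
{"op": "arm_command", "data": {"deltas": [{"dx": 0,"dy": 0,"dz": 0.01,"yaw": 0,"jaw": 0},{"dx": 0,"dy": 0,"dz": 0.025,"yaw": 0,"jaw": 0},{"dx": 0,"dy": 0,"dz": 0.045,"yaw": 0,"jaw": 0},{"dx": 0,"dy": 0,"dz": 0.07,"yaw": 0,"jaw": 0},{"dx": 0,"dy": 0,"dz": 0.095,"yaw": 0,"jaw": 0},{"dx": 0,"dy": 0,"dz": 0.105,"yaw": 0,"jaw": 0},{"dx": 0,"dy": 0,"dz": 0.11,"yaw": 0,"jaw": 0},{"dx": 0,"dy": 0,"dz": 0.11,"yaw": 0,"jaw": 0}]}}

```text
clock: 19.15
eef_pos: [521.3, -216.7, 124.7]
tool_rot: [3.141, -0.0, 1.062]
force: [-0.0, 0.1, -1.7]
width: 25.7
gripper_force: 59.1
```

Request:
{"op": "arm_command", "data": {"deltas": [{"dx": -0.001,"dy": 0.012,"dz": 0,"yaw": 0,"jaw": 0},{"dx": -0.003,"dy": 0.033,"dz": 0,"yaw": 0,"jaw": 0},{"dx": -0.006,"dy": 0.06,"dz": 0,"yaw": 0,"jaw": 0},{"dx": -0.009,"dy": 0.09,"dz": 0,"yaw": 0,"jaw": 0},{"dx": -0.012,"dy": 0.12,"dz": 0,"yaw": 1,"jaw": 0},{"dx": -0.015,"dy": 0.15,"dz": 0,"yaw": 1,"jaw": 0},{"dx": -0.018,"dy": 0.18,"dz": 0,"yaw": 1,"jaw": 0},{"dx": -0.021,"dy": 0.21,"dz": 0,"yaw": 1,"jaw": 0},{"dx": -0.024,"dy": 0.24,"dz": 0,"yaw": 2,"jaw": 0},{"dx": -0.027,"dy": 0.27,"dz": 0,"yaw": 2,"jaw": 0},{"dx": -0.03,"dy": 0.3,"dz": 0,"yaw": 2,"jaw": 0},{"dx": -0.033,"dy": 0.33,"dz": 0,"yaw": 2,"jaw": 0},{"dx": -0.034,"dy": 0.35,"dz": 0,"yaw": 2,"jaw": 0},{"dx": -0.0345,"dy": 0.361,"dz": 0,"yaw": 2,"jaw": 0},{"dx": -0.0345,"dy": 0.361,"dz": 0,"yaw": 2,"jaw": 0},{"dx": -0.0345,"dy": 0.361,"dz": 0,"yaw": 2,"jaw": 0}]}}

```text
clock: 20.75
eef_pos: [486.3, 143.4, 123.8]
tool_rot: [-3.141, 0.002, 1.097]
force: [-0.4, 0.0, -0.6]
width: 25.3
gripper_force: 59.1
```

Run:
```python
from h import *
c=snap("scene"); cv2.imwrite("pics/s5.png",cv2.resize(c["im"][120:270,340:540],None,fx=3.5,fy=3.5)[:,:,::-1])
print(read_state()["eef_pos"]); print(blobs(c,104,127,(487,144.5),45))
```

```text
[486.56093622 142.89205752 123.90091208]
[[488.6, 140.9, 120.1, 61.5, 67.1, 60.0, 488.7, 141.1, 44.8]]
```

View pics/s5.png

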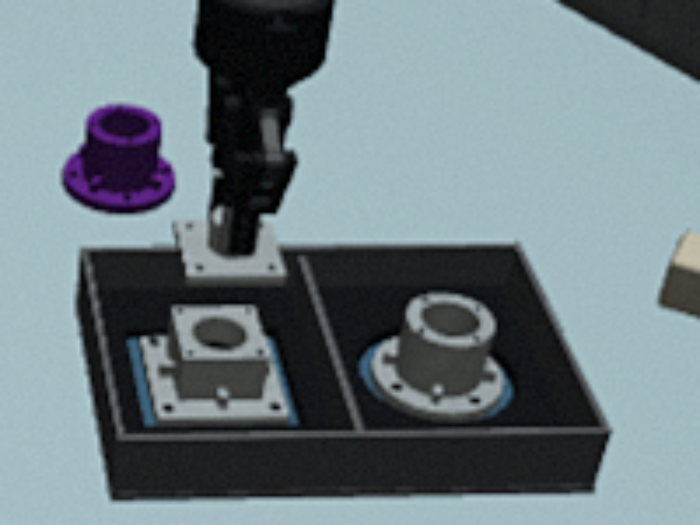

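Cover level and parallel to the housing. Lower.

Request:
{"op": "arm_command", "data": {"deltas": [{"dx": 0,"dy": 0,"dz": -0.015,"yaw": 0,"jaw": 0},{"dx": 0,"dy": 0,"dz": -0.032,"yaw": 0,"jaw": 0},{"dx": 0,"dy": 0,"dz": -0.045,"yaw": 0,"jaw": 0},{"dx": 0,"dy": 0,"dz": -0.052,"yaw": 0,"jaw": 0},{"dx": 0,"dy": 0,"dz": -0.055,"yaw": 0,"jaw": 0},{"dx": 0,"dy": 0,"dz": -0.057,"yaw": 0,"jaw": 0},{"dx": 0,"dy": 0,"dz": -0.058,"yaw": 0,"jaw": 0},{"dx": 0,"dy": 0,"dz": -0.058,"yaw": 0,"jaw": 0},{"dx": 0,"dy": 0,"dz": -0.058,"yaw": 0,"jaw": 0}]}}

```text
clock: 21.7
eef_pos: [487.1, 144.6, 66.7]
tool_rot: [3.141, -0.001, 1.097]
force: [0.5, -0.2, -1.2]
width: 25.8
gripper_force: 59.1
```

Request:
{"op": "arm_command", "data": {"deltas": [{"dx": 0,"dy": 0,"dz": -0.0005,"yaw": 0,"jaw": 0},{"dx": 0,"dy": 0,"dz": -0.001,"yaw": 0,"jaw": 0},{"dx": 0,"dy": 0,"dz": -0.0015,"yaw": 0,"jaw": 0},{"dx": 0,"dy": 0,"dz": -0.0015,"yaw": 0,"jaw": 0}]}}

```text
clock: 22.1
eef_pos: [487.0, 144.6, 65.9]
tool_rot: [3.141, -0.0, 1.097]
force: [-1.6, 0.6, 9.6]
width: 25.8
gripper_force: 60.0
```

Contact. Release and rise.

Request:
{"op": "arm_command", "data": {"deltas": [{"dx": 0,"dy": 0,"dz": 0.001,"yaw": 0,"jaw": 0.2},{"dx": 0,"dy": 0,"dz": 0.001,"yaw": 0,"jaw": 0.45},{"dx": 0,"dy": 0,"dz": 0.001,"yaw": 0,"jaw": 0.65},{"dx": 0,"dy": 0,"dz": 0.001,"yaw": 0,"jaw": 0.65},{"dx": 0,"dy": 0,"dz": 0.001,"yaw": 0,"jaw": 0.65},{"dx": 0,"dy": 0,"dz": 0.02,"yaw": 0,"jaw": 0.65},{"dx": 0,"dy": 0,"dz": 0.05,"yaw": 0,"jaw": 0.65},{"dx": 0,"dy": 0,"dz": 0.07,"yaw": 0,"jaw": 0.65},{"dx": 0,"dy": 0,"dz": 0.07,"yaw": 0,"jaw": 0.65}]}}

```text
clock: 23.0
eef_pos: [488.6, 145.1, 137.1]
tool_rot: [3.138, -0.004, 1.097]
force: [0.6, 0.6, -0.5]
width: 55.7
gripper_force: 0.0
```

Request:
{"op": "arm_command", "data": {"deltas": [{"dx": -0.002,"dy": -0.04,"dz": 0,"yaw": 0,"jaw": 0.65},{"dx": -0.004,"dy": -0.08,"dz": 0,"yaw": 0,"jaw": 0.65},{"dx": -0.006,"dy": -0.12,"dz": 0,"yaw": 0,"jaw": 0.65},{"dx": -0.008,"dy": -0.16,"dz": 0,"yaw": 0,"jaw": 0.65},{"dx": -0.01,"dy": -0.2,"dz": 0,"yaw": 0,"jaw": 0.65},{"dx": -0.012,"dy": -0.24,"dz": 0,"yaw": 0,"jaw": 0.65},{"dx": -0.014,"dy": -0.28,"dz": 0,"yaw": 0,"jaw": 0.65},{"dx": -0.016,"dy": -0.32,"dz": 0,"yaw": 0,"jaw": 0.65},{"dx": -0.018,"dy": -0.36,"dz": 0,"yaw": 0,"jaw": 0.65},{"dx": -0.02,"dy": -0.4,"dz": 0,"yaw": 0,"jaw": 0.65},{"dx": -0.022,"dy": -0.44,"dz": 0,"yaw": 0,"jaw": 0.65},{"dx": -0.023,"dy": -0.48,"dz": 0,"yaw": 0,"jaw": 0.65},{"dx": -0.023,"dy": -0.494,"dz": -0.005,"yaw": 0,"jaw": 0.65},{"dx": -0.023,"dy": -0.494,"dz": -0.025,"yaw": 0,"jaw": 0.65},{"dx": -0.023,"dy": -0.494,"dz": -0.055,"yaw": 0,"jaw": 0.65},{"dx": -0.023,"dy": -0.494,"dz": -0.075,"yaw": 0,"jaw": 0.65},{"dx": -0.023,"dy": -0.494,"dz": -0.085,"yaw": 0,"jaw": 0.65},{"dx": -0.023,"dy": -0.494,"dz": -0.085,"yaw": 0,"jaw": 0.65},{"dx": -0.023,"dy": -0.494,"dz": -0.085,"yaw": 0,"jaw": 0.65}]}}

```text
clock: 24.9
eef_pos: [464.3, -349.3, 50.0]
tool_rot: [3.141, -0.0, 1.098]
force: [0.1, -0.3, -0.1]
width: 55.7
gripper_force: 0.0
```

Run:
```python
from h import *
print(read_state()["eef_pos"])
for n in ["top","scene"]:
    c=snap(n); s=0 if n=="top" else 2.
    print(n,"boss",blobs(c,79+s,92,(487,144.5),30),"plate",blobs(c,56+s,66+s,(487,144.5),48))
    print(blobs(c,6.5+s,14+s,(464,-349.5),40))
cv2.imwrite("pics/s6.png",cv2.resize(c["im"][120:380,140:540],None,fx=2,fy=2)[:,:,::-1])
```

```text
[ 464.2765189  -349.28610514   50.03873821]
top boss [[487.2, 143.7, 82.1, 26.3, 25.7, 0.7, 486.9, 144.3, 13.9]] plate [[487.0, 143.9, 60.4, 61.3, 60.0, 60.5, 487.7, 143.6, 40.7]]
[[470.3, -336.6, 9.2, 30.6, 58.7, 62.2, 465.8, -345.3, 29.4]]
scene boss [[489.6, 142.3, 84.7, 23.9, 33.1, 51.0, 490.6, 143.2, 16.9]] plate [[490.9, 141.5, 62.6, 61.0, 65.6, 59.9, 488.7, 142.2, 42.4]]
[[467.1, -350.3, 11.4, 58.7, 56.8, 83.3, 465.2, -349.5, 31.6]]
```

View pics/s6.png

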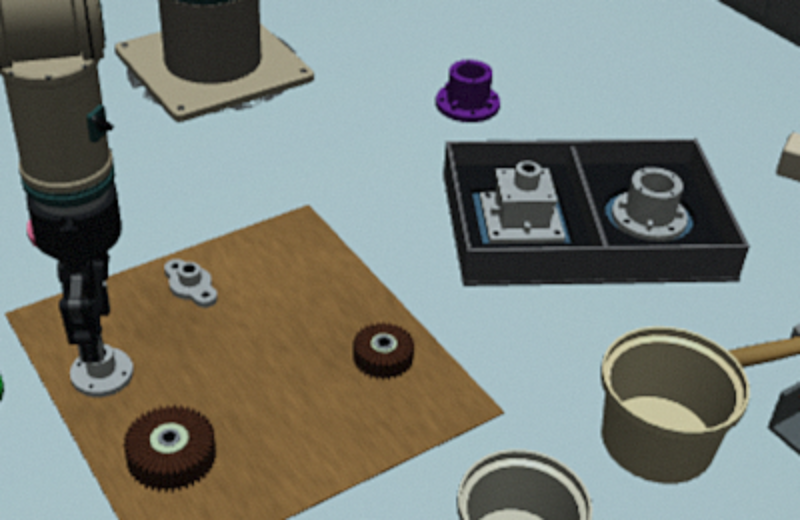

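The square cover lies centred on its housing (crop 527,190); the fingers are over the round cover's boss (100,365).

Request:
{"op": "arm_command", "data": {"deltas": [{"dx": 0,"dy": 0,"dz": -0.015,"yaw": 0,"jaw": 0.65},{"dx": 0,"dy": 0,"dz": -0.028,"yaw": 0,"jaw": 0.65},{"dx": 0,"dy": 0,"dz": -0.033,"yaw": 0,"jaw": 0.65},{"dx": 0,"dy": 0,"dz": -0.0355,"yaw": 0,"jaw": 0.65},{"dx": 0,"dy": 0,"dz": -0.0355,"yaw": 0,"jaw": 0.65},{"dx": 0,"dy": 0,"dz": -0.0355,"yaw": 0,"jaw": 0},{"dx": 0,"dy": 0,"dz": -0.0355,"yaw": 0,"jaw": 0},{"dx": 0,"dy": 0,"dz": -0.0355,"yaw": 0,"jaw": 0},{"dx": 0,"dy": 0,"dz": -0.0355,"yaw": 0,"jaw": 0},{"dx": 0,"dy": 0,"dz": -0.0355,"yaw": 0,"jaw": 0},{"dx": 0,"dy": 0,"dz": -0.0355,"yaw": 0,"jaw": 0},{"dx": 0,"dy": 0,"dz": -0.0355,"yaw": 0,"jaw": 0}]}}

```text
clock: 26.2
eef_pos: [464.2, -349.8, 15.0]
tool_rot: [3.141, 0.0, 1.097]
force: [-0.5, 1.2, 5.9]
width: 25.7
gripper_force: 59.3
```

Request:
{"op": "arm_command", "data": {"deltas": [{"dx": 0,"dy": 0,"dz": 0.01,"yaw": 0,"jaw": 0},{"dx": 0,"dy": 0,"dz": 0.025,"yaw": 0,"jaw": 0},{"dx": 0,"dy": 0,"dz": 0.045,"yaw": 0,"jaw": 0},{"dx": 0,"dy": 0,"dz": 0.07,"yaw": 0,"jaw": 0},{"dx": 0,"dy": 0,"dz": 0.1,"yaw": 0,"jaw": 0},{"dx": 0,"dy": 0,"dz": 0.125,"yaw": 0,"jaw": 0},{"dx": 0,"dy": 0,"dz": 0.135,"yaw": 0,"jaw": 0},{"dx": 0,"dy": 0,"dz": 0.135,"yaw": 0,"jaw": 0},{"dx": 0,"dy": 0,"dz": 0.135,"yaw": 0,"jaw": 0}]}}

```text
clock: 27.1
eef_pos: [463.2, -349.3, 148.7]
tool_rot: [-3.14, -0.0, 1.097]
force: [-0.2, 0.2, -0.7]
width: 26.2
gripper_force: 59.1
```

Request:
{"op": "arm_command", "data": {"deltas": [{"dx": 0.002,"dy": 0.012,"dz": 0,"yaw": 0,"jaw": 0},{"dx": 0.005,"dy": 0.035,"dz": 0,"yaw": 0,"jaw": 0},{"dx": 0.01,"dy": 0.07,"dz": 0,"yaw": 0,"jaw": 0},{"dx": 0.016,"dy": 0.11,"dz": 0,"yaw": 0,"jaw": 0},{"dx": 0.022,"dy": 0.15,"dz": 0,"yaw": 0,"jaw": 0},{"dx": 0.028,"dy": 0.19,"dz": 0,"yaw": 0,"jaw": 0},{"dx": 0.034,"dy": 0.23,"dz": 0,"yaw": 0,"jaw": 0},{"dx": 0.04,"dy": 0.27,"dz": 0,"yaw": 0,"jaw": 0},{"dx": 0.046,"dy": 0.31,"dz": 0,"yaw": 0,"jaw": 0},{"dx": 0.053,"dy": 0.35,"dz": 0,"yaw": 0,"jaw": 0},{"dx": 0.059,"dy": 0.39,"dz": 0,"yaw": 0,"jaw": 0},{"dx": 0.065,"dy": 0.43,"dz": 0,"yaw": 0,"jaw": 0},{"dx": 0.071,"dy": 0.47,"dz": 0,"yaw": 0,"jaw": 0},{"dx": 0.077,"dy": 0.51,"dz": 0,"yaw": 0,"jaw": 0},{"dx": 0.083,"dy": 0.55,"dz": 0,"yaw": 0,"jaw": 0},{"dx": 0.088,"dy": 0.585,"dz": 0,"yaw": 0,"jaw": 0},{"dx": 0.092,"dy": 0.61,"dz": 0,"yaw": 0,"jaw": 0},{"dx": 0.094,"dy": 0.622,"dz": 0,"yaw": 0,"jaw": 0},{"dx": 0.094,"dy": 0.622,"dz": 0,"yaw": 0,"jaw": 0},{"dx": 0.094,"dy": 0.622,"dz": 0,"yaw": 0,"jaw": 0}]}}

```text
clock: 29.1
eef_pos: [557.2, 270.6, 148.5]
tool_rot: [-3.141, 0.003, 1.096]
force: [-0.8, 0.3, -0.4]
width: 25.4
gripper_force: 59.1
```

Request:
{"op": "arm_command", "data": {"deltas": [{"dx": 0,"dy": 0,"dz": -0.015,"yaw": 0,"jaw": 0},{"dx": 0,"dy": 0,"dz": -0.035,"yaw": 0,"jaw": 0},{"dx": 0,"dy": 0,"dz": -0.052,"yaw": 0,"jaw": 0},{"dx": 0,"dy": 0,"dz": -0.062,"yaw": 0,"jaw": 0},{"dx": 0,"dy": 0,"dz": -0.069,"yaw": 0,"jaw": 0},{"dx": 0,"dy": 0,"dz": -0.072,"yaw": 0,"jaw": 0},{"dx": 0,"dy": 0,"dz": -0.073,"yaw": 0,"jaw": 0},{"dx": 0,"dy": 0,"dz": -0.073,"yaw": 0,"jaw": 0},{"dx": 0,"dy": 0,"dz": -0.073,"yaw": 0,"jaw": 0}]}}

```text
clock: 30.0
eef_pos: [558.2, 272.7, 77.0]
tool_rot: [3.141, -0.001, 1.097]
force: [0.0, 0.5, -2.0]
width: 25.8
gripper_force: 59.1
```

Request:
{"op": "arm_command", "data": {"deltas": [{"dx": 0,"dy": 0,"dz": -0.001,"yaw": 0,"jaw": 0},{"dx": 0,"dy": 0,"dz": -0.002,"yaw": 0,"jaw": 0},{"dx": 0,"dy": 0,"dz": -0.0028,"yaw": 0,"jaw": 0},{"dx": 0,"dy": 0,"dz": -0.0033,"yaw": 0,"jaw": 0},{"dx": 0,"dy": 0,"dz": -0.0035,"yaw": 0,"jaw": 0},{"dx": 0,"dy": 0,"dz": -0.0035,"yaw": 0,"jaw": 0}]}}

```text
clock: 30.6
eef_pos: [557.9, 272.6, 74.0]
tool_rot: [3.141, -0.0, 1.097]
force: [-2.4, -1.0, 7.5]
width: 25.9
gripper_force: 59.8
```

Request:
{"op": "arm_command", "data": {"deltas": [{"dx": 0,"dy": 0,"dz": 0.001,"yaw": 0,"jaw": 0.2},{"dx": 0,"dy": 0,"dz": 0.001,"yaw": 0,"jaw": 0.45},{"dx": 0,"dy": 0,"dz": 0.001,"yaw": 0,"jaw": 0.65},{"dx": 0,"dy": 0,"dz": 0.001,"yaw": 0,"jaw": 0.65},{"dx": 0,"dy": 0,"dz": 0.001,"yaw": 0,"jaw": 0.65},{"dx": 0,"dy": 0,"dz": 0.02,"yaw": 0,"jaw": 0.65},{"dx": 0,"dy": 0,"dz": 0.05,"yaw": 0,"jaw": 0.65},{"dx": 0,"dy": 0,"dz": 0.09,"yaw": 0,"jaw": 0.65},{"dx": 0,"dy": -0.04,"dz": 0.1,"yaw": 0,"jaw": 0.65},{"dx": 0,"dy": -0.09,"dz": 0.1,"yaw": 0,"jaw": 0.65},{"dx": 0,"dy": -0.14,"dz": 0.1,"yaw": 0,"jaw": 0.65},{"dx": 0,"dy": -0.19,"dz": 0.1,"yaw": 0,"jaw": 0.65},{"dx": 0,"dy": -0.24,"dz": 0.1,"yaw": 0,"jaw": 0.65},{"dx": 0,"dy": -0.28,"dz": 0.1,"yaw": 0,"jaw": 0.65},{"dx": 0,"dy": -0.3,"dz": 0.1,"yaw": 0,"jaw": 0.65},{"dx": 0,"dy": -0.3,"dz": 0.1,"yaw": 0,"jaw": 0.65},{"dx": 0,"dy": -0.3,"dz": 0.1,"yaw": 0,"jaw": 0.65},{"dx": 0,"dy": -0.3,"dz": 0.1,"yaw": 0,"jaw": 0.65}]}}

```text
clock: 32.4
eef_pos: [558.0, -25.2, 172.9]
tool_rot: [-3.141, -0.001, 1.1]
force: [-0.5, 0.4, -0.8]
width: 55.7
gripper_force: 0.0
```

Run:
```python
from h import *
for n in ["top","scene"]:
    c=snap(n); s=0 if n=="top" else 2.
    print(n,"sq",blobs(c,56+s,66+s,(487,144.5),48),"rd",blobs(c,64+s,74+s,(558,272.5),48),"rboss",blobs(c,86+s,100,(558,272.5),40))
cv2.imwrite("pics/s7.png",cv2.resize(c["im"][120:300,300:540],None,fx=3,fy=3)[:,:,::-1])
```

```text
top sq [[488.9, 147.2, 60.3, 54.0, 60.0, 60.1, 488.8, 145.8, 39.0]] rd [[558.0, 271.6, 68.3, 59.8, 56.9, 44.6, 557.8, 270.9, 30.8]] rboss [[557.2, 271.4, 90.5, 26.7, 25.7, 1.5, 557.6, 270.7, 14.1]]
scene sq [[490.7, 141.6, 62.5, 61.1, 65.6, 59.7, 488.4, 142.4, 42.2]] rd [[560.1, 268.8, 70.6, 56.7, 62.2, 45.6, 559.4, 268.0, 33.0]] rboss [[560.0, 269.4, 92.8, 27.3, 26.0, 59.9, 560.1, 269.5, 16.2]]
```

View pics/s7.png

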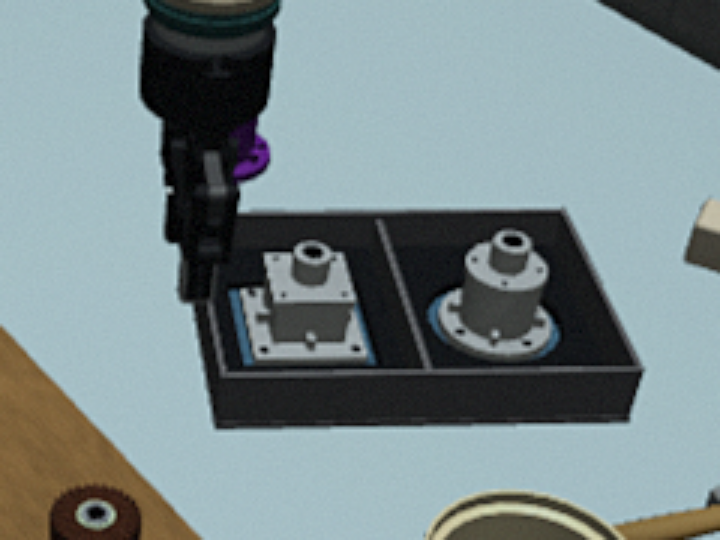

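Both covers lie flat and centred (crop (312,275) and (510,270)), and the gripper is clear.

```bash
python3 -c "
from cell import *
print(finish_job())"
```

```text
the job is handed in; nothing more can be done
None
```

The job is handed in at about 32 s of the 102 s allowed: both housings stand in their matching cut-outs with their covers centred on top, seen in both camera views, and the judge's result was not shown.

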